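# Sort two vice spindles by thread hand on the test block

### The job

The board vice's two clamp spindles, one right-handed and one left-handed, stand mixed up in the rack, and nothing marks which nut of the test block is right-handed and which left-handed. Try the spindles in the nuts and leave each one upright, screwed fully home in the nut that takes its thread, with its collar down on the nut. Leave the smooth locating pin and the other loose things on the bench where they are.

Things in the scene. Friction and masses are not known exactly. Their poses are not given: they have to be found in the camera images.
- screw_a: Steel clamp spindle, loose, 220 g, upright in one of the rack's three holes, at any yaw. Looks like screw_b but has the other thread hand; which is right-handed is not told. Origin on the axis at the underside of its collar; z up. Collar 40 mm wide, z 0 to 4 mm; hexagonal head 28 mm over the flats, z 4 to 36 mm, flats facing the body's x axis and every 60 degrees from it.
- screw_b: The other clamp spindle, of the other thread hand; look, sizes, mass and frame as screw_a. To come home, a right-handed spindle turns clockwise seen from above, a left-handed one anticlockwise.
- rack: Grey plastic rack fixed to the bench, 70 x 240 x 30 mm, origin under its centre, long side along its y axis. Three plain through holes of 26 mm at y = -83, 0 and 83 mm hold the two spindles and the pin; their collars rest on its top, 30 mm up.
- nut_1 (a point): Centre of the top face of the nut at the block's +y end (axes as the block's). Bore 25 mm (34 mm at the countersunk top), 18.2 mm between its thread ridges. A spindle set in stops with its collar 3 to 10 mm above this face. If the hands match, turning it its own way, pressed with some 10 N, draws it down 28 mm a turn, home within 130 degrees; the other way it only rides up. If not, it stays some 3 mm or more up either way.
- nut_2 (a point): Centre of the top face of the nut at the block's -y end, 110 mm from nut_1: same sizes and behaviour, the other thread hand. Home means the collar's underside on this face.
- pin: Smooth steel locating pin with a round head (22 mm, 20 mm high) over a 36 mm collar, loose, standing in the third hole of the rack. Origin at the underside of its collar. Leave it there.
- washer: Loose steel washer, 24 mm diameter, 6 mm thick, lying on the test block midway between the nuts. Origin under its centre. Leave it.
- screwdriver: Screwdriver, 170 mm, black handle, lying on the bench on the robot's side of the test block. Leave it.
- wrench: Steel open wrench, 150 mm, lying beyond the rack and block. Leave it.
- spool: Aluminium spool, 54 mm diameter, 40 mm high, standing beyond the test block. Leave it.
- flux: Amber bottle with a black cap, 44 mm diameter, 85 mm high, standing beyond the rack. Leave it.
- plug: Small brass and steel coaxial adapter, 30 mm long, lying on the robot's side of the rack. Leave it.
- screw_a_point (a point): Lower end of screw_a, on its axis 19.5 mm below its origin. From the collar down: coarse four-start thread, 20.8 mm over the ridges on a 14 mm core, for 13 mm; then a plain core, from 14 mm down tapering from 14 to 8 mm at the end. Lead 28 mm a turn.
- screw_b_point (a point): Lower end of screw_b, as screw_a_point.
- block: Test block: aluminium bar 76 x 220 x 12 mm fixed to the bench, long along its y axis, origin under its centre. Two fixed hexagonal steel nuts stand on it, 110 mm apart, 46 mm over the flats, 20 mm high, tops 32 mm above the bench. One is right-handed, one left-handed; they look alike, and which is which changes from start to start.
There are look-alikes about, which are no part of the job. Leave any turquoise look-alike of the screw_b alone.

How it is judged:
By the outcome, as a careful person would: the job done as asked, in the order asked, and still so for the second after the job is handed in, with the robot touching nothing.
It also fails if it takes over 72 s, if anything falls off the work surface, if the arm or the gripper's body presses on something with over 40 N, if the wrist force passes 120 N, or if a joint passes its speed limit or range.

### The arm

A 7-joint arm with a two-finger parallel gripper is mounted at the origin on the work surface. World frame = base frame: x ahead of the robot, y to its left, z up, the work surface at z = 0. Lengths are in m, angles in rad, forces in N, time in s.
With the tool pointing down it reaches from about 0.425 to 0.925 m from the base axis. Payload 6.8 kg.
Tool frame: the origin (TCP) lies on the centre line of the jaws, within the pads' length; the fingertips stand 8 mm ahead of it and the grasp point (between the pads) lies 11 mm behind it (bot.tips_ahead is the distance from the TCP to the fingertips, in m); z points along the fingers, y is the line along which they close (so a half turn about z gives the same grasp; the last joint's range is limited). The gripper opens to 85 mm and grips with 20 to 120 N. Pads are 22 mm wide; open, the fingers measure 114 mm over their backs; the gripper's body (76 mm by 85 mm) begins 54 mm behind the grasp point. The pads swing forward as they close: fully open they stand 13 mm farther back than shut.
Start: joints at [1.013, 0.477, 0.022, 1.555, -0.011, 1.109, -0.083], TCP at [0.293, -0.608, 0.239] pointing down, gripper open.
Joint ranges: [-2.96, 2.96], [-0.34, 2.1], [-1.41, 1.46], [0.24, 2.44], [-1.37, 4.51], [0.17, 1.92], [-2.96, 2.96]. Speed limits (rad/s): [2.39, 2.39, 3.14, 3.14, 3.14, 3.14, 3.14].

### API

Orientations are given as a unit quaternion [w, x, y, z].
In Python, from station import bot gives the robot as it stands.
- The arm moves only by the tool send_rows, never from a script. Its argument "deltas" is text: rows parted by semicolons, each of 4 numbers parted by spaces: the shift along the tool's x, y, z in m, then the turn about the tool's z in degrees. In form: x y z spin; .... A call has 1 to 5 rows; each row is the pose to reach, as a shift and turn from the pose commanded when the call began, along the tool's axes at that moment; what a row does not reach only later rows make up. A row lasts 1/10 s, in which the tool goes at most 50 mm and 8.59 degrees, less where a joint would pass 70% of its speed; a pose out of reach is approached as far as the arm can. A call with a gripper value outside its range is refused whole. "claw" is the opening, from 0 (shut) to 1 (fully open), set as the call begins (left out, the last holds). The fingers move at their own pace and stop on an object; "force" is the grip in N (left out, the last holds). Time passes only in rows, so rows that repeat a pose let the fingers close. It gives the time, the measured TCP pose, the force, the opening and the grip force at its end, in the units of the state.
- bot.get_obs(): the state, without advancing time (a new reading comes with each control period).
- bot.read_camera(name): name is "scene" or "top"; returns a dict with "img" (400x640x3 uint8, red, green, blue), "depth" (400x640 float32, m along the optical axis (not along the pixel's ray), 0 where there is no reading), "fx", "fy", "cx", "cy" (pixels), "dist_coeffs" ([k1, k2, p1, p2, k3] as OpenCV has them; the pictures are not rectified), "camera_from_world" (4x4, takes a point from world to camera coordinates). Camera axes: x right, y up, looking along -z (the intrinsics and any distortion apply to the point x, -y, -z); pixel columns grow to the right and rows downward; lengths in m; the calibration is good to about 2 mm. A picture is of the moment at which its call begins.
- bot.hand_in(): hands the job in; it is judged then, once.
Trained networks look in a picture, given as the dict that the camera call returned (one of the last four; its "shot" number tells which), for a name from the list of things; names that differ only in an ending like _2 or _b are one class to them, and where a whole thing is asked for, a point or a joint stands for the part that bears it (a point fixed in the world has none). Each returns a list of dicts, best first, with "confidence" (0 to 1); they miss things now and then, are a little off and sometimes report something else, mostly with a low value. They report only what shows in the picture. A call takes as long as a camera call. They do not tell look-alikes from the thing itself.
- bot.masks_of(picture, query): "mask" (400x640 bool, what is visible of it).
- bot.landmark_of(picture, query): "xyz" ([x, y, z] in m, in world coordinates, good to about 4 mm: a listed point, or the origin of a listed thing).
The state is a dict: "t": time; "q": joint angles; "joint_vel": joint speeds; "joint_torque": joint torques, N m; "eef_pos": TCP position; "tool_rot": TCP orientation; "contact_force": force on the tool from outside, world axes, zero at the start; "torque": the same for the moment, N m; "gripper_width": opening from 0.0 (shut) to 1.0 (fully open); "grasp_force": force on a finger pad.
Only numpy, scipy, OpenCV 4.12 (cv2) and the standard library are available. Lean on these libraries where they do the work, as an engineer would, in place of code of your own. Each camera call takes 0.05 s, during which the arm holds its last target. There are 200 camera calls.

## Working session

There is one attempt and no reset: what is moved stays moved. The work goes in short steps, Python scripts to look and compute and a tool call to move; the robot and the scene stay as the last step left them, time stands still between calls to the robot, and variables do not carry over. Pictures are saved under pics/ and viewed, at most 10 in all, crops included, and the job is handed in when it is done.

Besides the shell and the picture viewer there is one more tool, called after "Emit:" by a JSON object that holds its "api" and its "payload", one argument or row to a line. send_rows: Moves the arm, as the interface text tells. Its arguments: {"type":"object","properties":{"deltas":{"type":"string"},"claw":{"type":"number"},"force":{"type":"number"}},"required":["deltas"]}

```bash
ls; mkdir -p pics; python3 - <<'E'
from station import bot
import cv2,numpy as np
o=bot.get_obs();print({k:np.round(v,3).tolist() for k,v in o.items()}, bot.tips_ahead)
ims=[]
for n in ("scene","top"):
    p=bot.read_camera(n)
    cv2.imwrite(f"pics/{n}0.png",p["img"][:,:,::-1])
    for q in ["screw_a","pin","rack","block","nut_1","nut_2","washer","flux","spool","screwdriver","plug"]:
        for r in bot.landmark_of(p,q)[:5]: print(n,q,round(r["confidence"],2),np.round(r["xyz"],3))
E
```

```text
pics
{'t': 0.0, 'q': [1.013, 0.478, 0.022, 1.556, -0.011, 1.109, -0.083], 'joint_vel': [0.0, 0.001, -0.0, -0.001, 0.001, -0.0, -0.001], 'joint_torque': [-0.001, -59.646, 1.607, -28.12, 0.013, 0.01, -0.0], 'eef_pos': [0.293, -0.607, 0.238], 'tool_rot': [-0.001, 0.975, 0.223, -0.0], 'contact_force': [-0.416, 0.39, 1.494], 'torque': [-0.034, -0.025, 0.005], 'grasp_force': 0.0, 'gripper_width': 0.998} 0.008
scene screw_a 0.95 [ 0.534 -0.131  0.027]
scene screw_a 0.92 [ 0.429 -0.064  0.022]
scene screw_a 0.86 [ 0.434 -0.215  0.018]
scene screw_a 0.74 [ 0.557 -0.212  0.031]
scene screw_a 0.66 [ 0.69  -0.092  0.021]
scene pin 0.64 [ 0.588 -0.292  0.033]
scene rack 0.8 [ 0.562 -0.207 -0.001]
scene block 0.75 [ 0.529  0.15  -0.003]
scene block 0.64 [ 0.56  -0.213  0.01 ]
scene nut_1 0.88 [0.523 0.098 0.034]
scene nut_1 0.66 [0.537 0.202 0.033]
scene nut_1 0.37 [ 0.376 -0.127  0.006]
scene nut_2 0.88 [0.523 0.098 0.034]
scene nut_2 0.66 [0.537 0.202 0.033]
scene nut_2 0.37 [ 0.376 -0.127  0.006]
scene washer 0.7 [ 0.532 -0.132  0.027]
scene washer 0.61 [0.542 0.151 0.009]
scene flux 0.89 [ 0.7
[... 210 characters left out ...]
03 ]
top screw_a 0.7 [ 0.689 -0.093  0.019]
top screw_a 0.55 [ 0.564 -0.208  0.032]
top pin 0.55 [ 0.533 -0.137  0.032]
top pin 0.54 [ 0.589 -0.292  0.027]
top rack 0.64 [ 0.558 -0.216  0.001]
top rack 0.54 [ 0.371  0.126 -0.002]
top block 0.69 [0.373 0.129 0.   ]
top block 0.58 [0.528 0.154 0.002]
top nut_1 0.9 [0.534 0.204 0.033]
top nut_1 0.66 [0.519 0.096 0.033]
top nut_2 0.9 [0.534 0.204 0.033]
top nut_2 0.66 [0.519 0.096 0.033]
top washer 0.45 [0.541 0.151 0.01 ]
top flux 0.96 [ 0.736 -0.227  0.004]
top flux 0.74 [0.748 0.004 0.001]
top spool 0.83 [ 0.748  0.16  -0.002]
top screwdriver 0.81 [ 0.368  0.126 -0.   ]
top plug 0.46 [ 0.383 -0.127  0.001]
top plug 0.29 [ 0.532 -0.13   0.01 ]
```

View pics/top0.png

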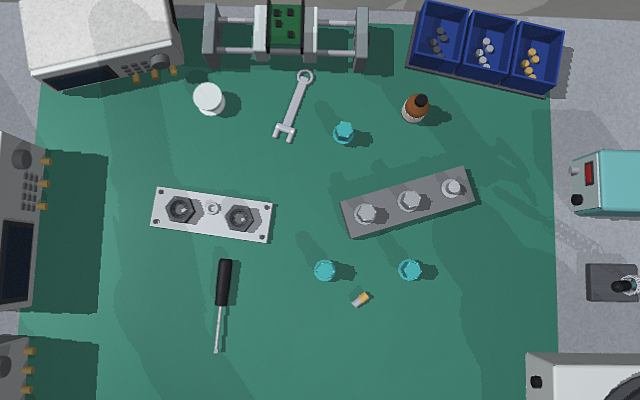

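View pics/scene0.png

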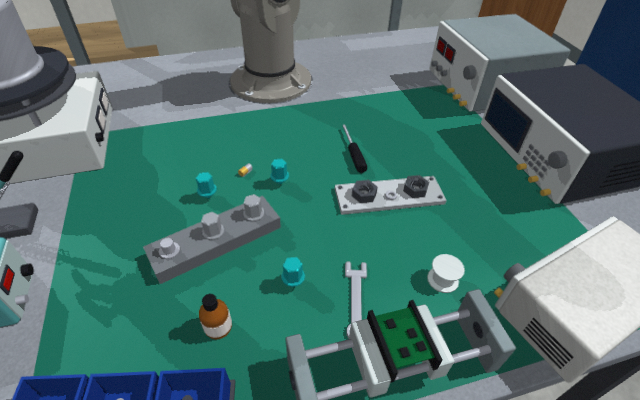

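The top view shows the rack at (405,203), with hex spindles at (367,212) and (410,201) and the round pin at (453,187). The nuts are at (180,208) and (241,218). The turquoise decoys are at (325,270), (410,270) and (344,132). Next I'll refine these positions from depth.

```bash
cat > h.py <<'E'
from station import bot
import cv2,numpy as np
from math import *
def cloud(p):
    K=np.array([[p["fx"],0,p["cx"]],[0,p["fy"],p["cy"]],[0,0,1.]])
    u,v=np.meshgrid(np.arange(640.),np.arange(400.))
    n=cv2.undistortPoints(np.stack([u,v],-1).reshape(-1,1,2),K,np.array(p["dist_coeffs"],float))[:,0].reshape(400,640,2)
    d=p["depth"]; c=np.stack([n[...,0]*d,-n[...,1]*d,-d,np.ones_like(d)],-1)
    w=c@np.linalg.inv(p["camera_from_world"]).T
    w[d==0]=np.nan
    return w[...,:3]
def blob(w,xy,r,z0,z1):
    m=(np.hypot(w[...,0]-xy[0],w[...,1]-xy[1])<r)&(w[...,2]>z0)&(w[...,2]<z1)
    return w[m]
def yaw(q): return 2*atan2(q[2],q[1])
def go(x,y,z,psi=None):
    "tool-frame shift from the measured pose to a world target"
    o=bot.get_obs(); p=o["eef_pos"]; a=yaw(o["tool_rot"])
    dx,dy=x-p[0],y-p[1]
    s=0 if psi is None else -(degrees(psi-a)+180)%360-180 if False else (0 if psi is None else -((degrees(psi-a)+180)%360-180))
    print("shift",np.round([dx*cos(a)+dy*sin(a),dx*sin(a)-dy*cos(a),p[2]-z],4),"spin",round(s,1),"yaw",round(degrees(a),1))
def st():
    o=bot.get_obs(); print(round(o["t"],2),np.round(o["eef_pos"],4),"yaw",round(degrees(yaw(o["tool_rot"])),1),"q",np.round(o["q"],2),"F",np.round(o["contact_force"],1),"g",round(o["gripper_width"],3),round(o["grasp_force"],1))
E
python3 - <<'E'
from h import *
for n in ("top","scene"):
    p=bot.read_camera(n); w=cloud(p)
    for nm,xy,z0,z1,r in [("s1",(.533,-.132),.06,.072,.03),("s2",(.561,-.21),.06,.072,.03),("pin",(.589,-.292),.046,.065,.03),("n1",(.535,.203),.027,.038,.04),("n2",(.521,.097),.027,.038,.04),("t",(.436,-.214),.0,.08,.03)]:
        b=blob(w,xy,r,z0,z1)
        if len(b)<6: print(n,nm,len(b));continue
        h=b[:,:2].astype(np.float32)
        (c,rad)=cv2.minEnclosingCircle(h)
        # hex yaw: widths over directions
        hull=cv2.convexHull(h)[:,0]
        best=min(range(60),key=lambda k:sum(np.ptp(h@[cos(radians(k+60*j)),sin(radians(k+60*j))]) for j in range(3)))
        mid=[(np.max(h@e)+np.min(h@e))/2 for e in ([1,0],[0,1])]
        print(n,nm,len(b),"mean",np.round(b.mean(0),4),"circ",np.round(c,4),round(rad,4),"mid",np.round(mid,4),"flat",best)
    for s in range(2):
        pass
t=bot.read_camera("top")["img"]; 
c=np.hstack([cv2.resize(t[180:235,335:390],(390,390),interpolation=cv2.INTER_CUBIC),cv2.resize(t[170:225,380:435],(390,390),interpolation=cv2.INTER_CUBIC)])
cv2.imwrite("pics/c1.png",c[:,:,::-1])
E
```

```text
top s1 225 mean [ 0.537  -0.1316  0.0675] circ [ 0.5371 -0.1315] 0.0157 mid [ 0.5372 -0.1318] flat 7
top s2 228 mean [ 0.5624 -0.2101  0.0674] circ [ 0.5629 -0.2112] 0.0158 mid [ 0.5631 -0.2112] flat 13
top pin 126 mean [ 0.5881 -0.2891  0.0539] circ [ 0.5884 -0.2897] 0.0111 mid [ 0.5883 -0.29  ] flat 2
top n1 458 mean [0.5378 0.2052 0.0315] circ [0.5374 0.2049] 0.0265 mid [0.5375 0.2049] flat 53
top n2 442 mean [0.5247 0.0975 0.0315] circ [0.5247 0.0979] 0.0265 mid [0.5247 0.0977] flat 53
top t 686 mean [ 0.4362 -0.2098  0.0264] circ [ 0.436  -0.2138] 0.03 mid [ 0.4357 -0.2138] flat 1
scene s1 182 mean [ 0.5389 -0.1339  0.0664] circ [ 0.5363 -0.1337] 0.016 mid [ 0.5361 -0.1338] flat 4
scene s2 203 mean [ 0.5635 -0.2116  0.0673] circ [ 0.5616 -0.2115] 0.0159 mid [ 0.5614 -0.2119] flat 13
scene pin 141 mean [ 0.5889 -0.2902  0.0534] circ [ 0.5864 -0.2906] 0.012 mid [ 0.5865 -0.2904] flat 38
scene n1 270 mean [0.5375 0.2049 0.0308] circ [0.5371 0.2047] 0.0266 mid [0.5366 0.2055] flat 53
scene n2 283 mean [0.5241 0.0952 0.0308] circ [0.523  0.0953] 0.0267 mid [0.5238 0.0953] flat 55
scene t 581 mean [ 0.4441 -0.214   0.0261] circ [ 0.4361 -0.2141] 0.03 mid [ 0.4394 -0.214 ] flat 11
```

View pics/c1.png

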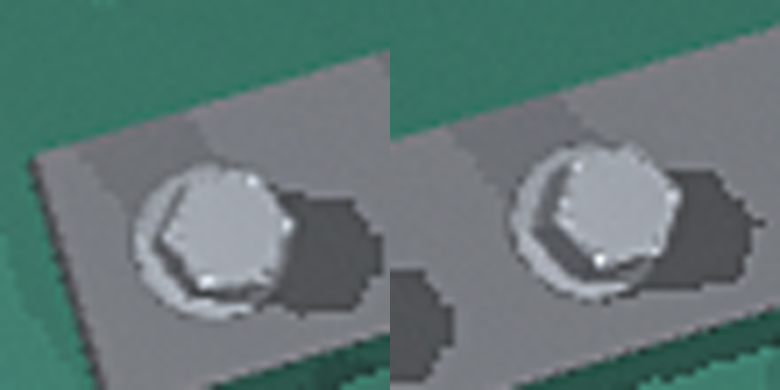

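```bash
python3 -c "
from h import *
st();go(.5367,-.1326,.13,radians(95.5))"
```

```text
1.35 [ 0.2935 -0.6079  0.2393] yaw 25.8 q [ 1.01  0.48  0.02  1.56 -0.01  1.11 -0.08] F [-0.8 -0.1  0.3] g 1.002 0.0
shift [ 0.4256 -0.3223  0.1093] spin -69.7 yaw 25.8
```

Emit:
{"api": "send_rows", "payload": {
  "deltas": "0.426 -0.322 0.109 -69.7;0.426 -0.322 0.109 -69.7;0.426 -0.322 0.109 -69.7;0.426 -0.322 0.109 -69.7;0.426 -0.322 0.109 -69.7",
  "claw": 0.6
}}

```text
t: 1.85
eef_pos: [0.406, -0.3882, 0.1893]
tool_rot: [0.0, 0.824, 0.567, 0.0]
contact_force: [1.1, -0.3, 0.2]
gripper_width: 0.596
grasp_force: 0.0
```

```bash
python3 -c "
from h import *
st();go(.5367,-.1326,.13,radians(95.5))"
```

```text
1.85 [ 0.406  -0.3882  0.1893] yaw 69.1 q [ 0.83  0.36 -0.21  1.87  0.09  0.92  0.2 ] F [ 1.1 -0.3  0.2] g 0.596 0.0
shift [0.2855 0.0309 0.0593] spin -26.4 yaw 69.1
```

Emit:
{"api": "send_rows", "payload": {
  "deltas": "0.285 0.031 0.059 -26.4;0.285 0.031 0.059 -26.4;0.285 0.031 0.059 -26.4;0.285 0.031 0.059 -26.4;0.285 0.031 0.059 -26.4"
}}

```text
t: 2.35
eef_pos: [0.5189, -0.1712, 0.1388]
tool_rot: [0.0, 0.675, 0.738, 0.0]
contact_force: [0.3, 0.1, 0.8]
gripper_width: 0.598
grasp_force: 0.0
```

```bash
python3 -c "
from h import *
st();go(.5367,-.1326,.13,radians(95.5))"
```

```text
2.35 [ 0.5189 -0.1712  0.1388] yaw 95.1 q [ 0.51  0.42 -0.38  1.94  0.2   0.83  0.11] F [0.3 0.1 0.8] g 0.598 0.0
shift [0.0368 0.0212 0.0088] spin -0.4 yaw 95.1
```

Emit:
{"api": "send_rows", "payload": {
  "deltas": "0.037 0.021 0.01 -0.4;0.037 0.021 0.01 -0.4;0.037 0.021 0.05 -0.4;0.037 0.021 0.085 -0.4;0.037 0.021 0.091 -0.4"
}}

```text
t: 2.85
eef_pos: [0.5329, -0.134, 0.0447]
tool_rot: [-0.003, 0.672, 0.74, -0.002]
contact_force: [-1.2, -0.2, 0.1]
gripper_width: 0.598
grasp_force: 0.0
```

```bash
python3 -c "
from h import *
st();go(.5367,-.1326,.046,radians(95.5))
p=bot.read_camera('scene');cv2.imwrite('pics/g1.png',cv2.resize(p['img'][150:300,130:330],(800,600))[:,:,::-1])"
```

```text
2.85 [ 0.5329 -0.134   0.0447] yaw 95.5 q [ 0.4   0.56 -0.34  1.98  0.29  0.66 -0.03] F [-1.2 -0.2  0.1] g 0.598 0.0
shift [ 0.0011  0.0039 -0.0013] spin 0.0 yaw 95.5
```

View pics/g1.png

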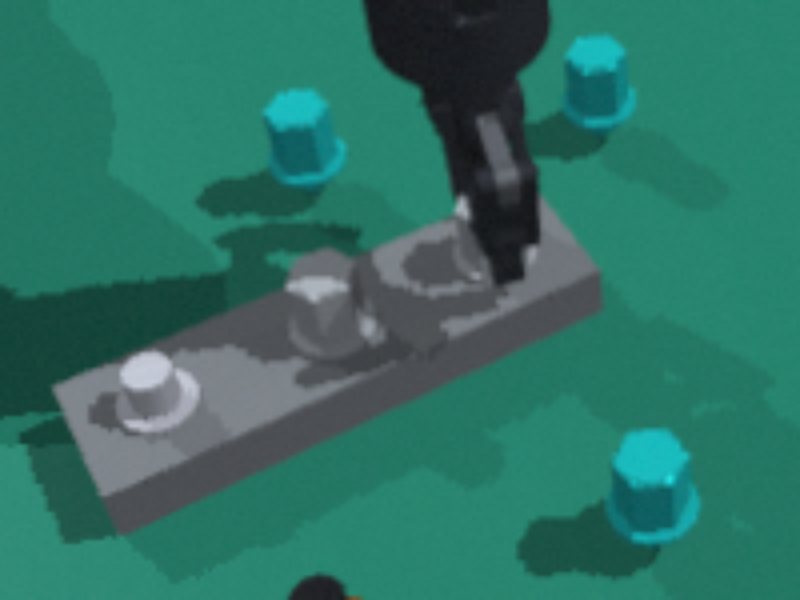

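The jaws straddle the end spindle at about (495,240) in the crop, and the pin and second spindle are untouched. Next I'll settle and close.

Emit:
{"api": "send_rows", "payload": {
  "deltas": "0 0 0 0;0 0 0 0"
}}

```text
t: 3.1
eef_pos: [0.5371, -0.1343, 0.0497]
tool_rot: [0.001, 0.672, 0.74, 0.001]
contact_force: [-0.2, -0.5, 0.2]
gripper_width: 0.597
grasp_force: 0.0
```

```bash
python3 -c "
from h import *
st();go(.5367,-.1326,.046,radians(95.5))"
```

```text
3.1 [ 0.5371 -0.1343  0.0497] yaw 95.5 q [ 0.4   0.56 -0.34  1.97  0.29  0.66 -0.03] F [-0.2 -0.5  0.2] g 0.597 0.0
shift [ 0.0018 -0.0003  0.0037] spin 0.0 yaw 95.5
```

Emit:
{"api": "send_rows", "payload": {
  "deltas": "0.002 0 0.003 0;0.002 0 0.003 0"
}}

```text
t: 3.3
eef_pos: [0.5361, -0.1318, 0.0457]
tool_rot: [0.001, 0.672, 0.741, 0.0]
contact_force: [0.4, -0.5, 0.3]
gripper_width: 0.602
grasp_force: 0.0
```

Emit:
{"api": "send_rows", "payload": {
  "deltas": "0 0 0 0;0 0 0 0;0 0 0 0;0 0 0 0;0 0 0 0",
  "claw": 0.15,
  "force": 60
}}

```text
t: 3.8
eef_pos: [0.5359, -0.132, 0.0455]
tool_rot: [0.0, 0.672, 0.74, 0.0]
contact_force: [-0.9, -0.0, 5.7]
gripper_width: 0.317
grasp_force: 59.7
```

```bash
python3 -c "
from h import *
st();go(.5373,.2052,.13,radians(111))"
```

```text
3.8 [ 0.5359 -0.132   0.0455] yaw 95.5 q [ 0.39  0.56 -0.34  1.98  0.29  0.65 -0.04] F [-0.9 -0.   5.7] g 0.317 59.7
shift [ 0.3355  0.0339 -0.0845] spin -15.5 yaw 95.5
```

Emit:
{"api": "send_rows", "payload": {
  "deltas": "0 0 -0.03 0;0 0 -0.06 0;0.05 0.002 -0.065 0;0.1 0.003 -0.065 0;0.15 0.008 -0.065 0"
}}

```text
t: 4.3
eef_pos: [0.5283, 0.0185, 0.11]
tool_rot: [0.0, 0.673, 0.74, -0.0]
contact_force: [0.9, 0.7, -1.5]
gripper_width: 0.322
grasp_force: 59.8
```

```bash
python3 -c "
from h import *
st();go(.5239,.0962,.11,radians(95.5))"
```

```text
4.3 [0.5283 0.0185 0.11  ] yaw 95.4 q [ 0.18  0.44 -0.41  1.99  0.25  0.76 -0.28] F [ 0.9  0.7 -1.5] g 0.322 59.8
shift [0.0777 0.003  0.    ] spin -0.1 yaw 95.4
```

Emit:
{"api": "send_rows", "payload": {
  "deltas": "0.04 0.002 0 0;0.078 0.003 0 0;0.078 0.003 0 0;0.078 0.003 0.01 0;0.078 0.003 0.02 0"
}}

```text
t: 4.8
eef_pos: [0.5243, 0.094, 0.0888]
tool_rot: [0.0, 0.673, 0.74, -0.001]
contact_force: [-0.4, -1.1, -1.4]
gripper_width: 0.314
grasp_force: 59.7
```

Emit:
{"api": "send_rows", "payload": {
  "deltas": "0 0 0 0;0 0 0 0;0 0 0 0"
}}

```text
t: 5.1
eef_pos: [0.5247, 0.0948, 0.0898]
tool_rot: [0.0, 0.673, 0.74, -0.0]
contact_force: [0.5, 0.1, -2.1]
gripper_width: 0.316
grasp_force: 59.7
```

```bash
python3 -c "
from h import *
st();go(.5239,.0962,.075,radians(95.5))
for n in ('top','scene'):
    p=bot.read_camera(n);w=cloud(p)
    b=blob(w,(.524,.097),.03,.055,.066);print(n,len(b), b.mean(0) if len(b) else '')
    for r in bot.landmark_of(p,'screw_a')[:5]: print(np.round(r['xyz'],3),round(r['confidence'],2))
cv2.imwrite('pics/n1.png',cv2.resize(p['img'][110:260,310:510],(800,600),interpolation=cv2.INTER_CUBIC)[:,:,::-1])"
```

```text
5.1 [0.5247 0.0948 0.0898] yaw 95.5 q [ 0.03  0.48 -0.41  2.    0.28  0.72 -0.45] F [ 0.5  0.1 -2.1] g 0.316 59.7
shift [ 0.0015 -0.0007  0.0148] spin -0.0 yaw 95.5
top 0 
[ 0.563 -0.212  0.031] 0.78
[ 0.434 -0.06   0.018] 0.78
[ 0.688 -0.092  0.016] 0.69
[ 0.442 -0.214  0.018] 0.56
scene 10 [0.5308994  0.09072851 0.06142952]
[ 0.559 -0.215  0.03 ] 0.92
[ 0.689 -0.094  0.02 ] 0.68
[ 0.43  -0.065  0.019] 0.6
[ 0.432 -0.214  0.016] 0.6
[0.52  0.097 0.076] 0.52
```

View pics/n1.png

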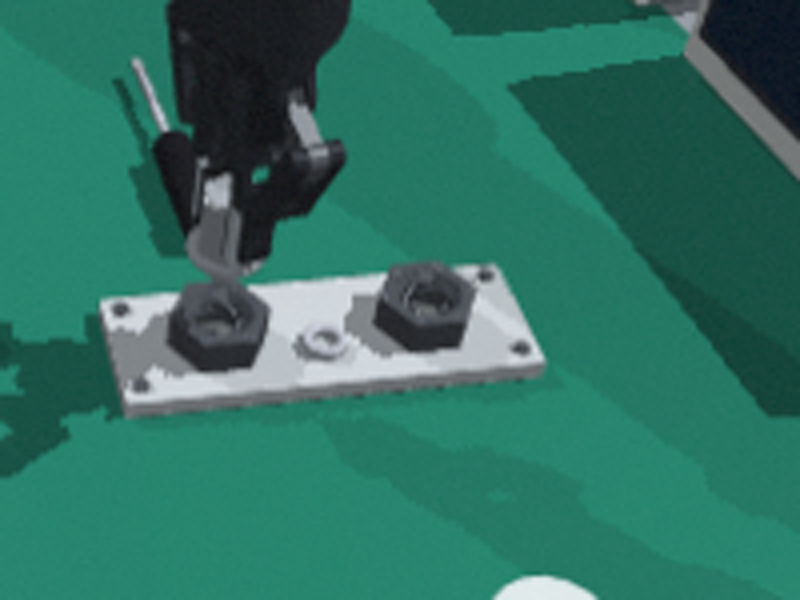

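The held spindle shows at about (220,240) above nut_2, but the view is ambiguous, so I'll check its tilt numerically and in a closer crop.

```bash
python3 -c "
from h import *
p=bot.read_camera('scene');w=cloud(p)
for r in bot.masks_of(p,'screw_a'):
    b=w[r['mask']]; b=b[~np.isnan(b[:,0])]
    m=b.mean(0)
    if abs(m[1]-.095)<.05:
        print(round(r['confidence'],2),len(b))
        for z in np.arange(.03,.12,.006):
            s=b[(b[:,2]>=z)&(b[:,2]<z+.006)]
            if len(s): print(round(z,3),len(s),np.round(s.min(0),4),np.round(s.max(0),4))
cv2.imwrite('pics/n2.png',cv2.resize(p['img'][130:210,330:430],(800,600),interpolation=cv2.INTER_CUBIC)[:,:,::-1])"
```

```text
0.51 242
0.03 5 [0.5019 0.1001 0.031 ] [0.5076 0.1095 0.0329]
0.054 4 [0.5273 0.0878 0.0561] [0.5307 0.0932 0.0599]
0.06 5 [0.5303 0.0888 0.0619] [0.5353 0.0955 0.0654]
0.072 40 [0.5079 0.0744 0.0742] [0.5444 0.0994 0.0779]
0.078 44 [0.512  0.0739 0.0782] [0.5463 0.0971 0.084 ]
0.084 20 [0.5127 0.0784 0.0844] [0.5463 0.0889 0.0897]
0.09 20 [0.5115 0.0782 0.0906] [0.5444 0.0857 0.0957]
0.096 17 [0.528  0.0775 0.0963] [0.5424 0.0855 0.1018]
0.102 21 [0.526  0.0779 0.1023] [0.5407 0.0863 0.1076]
0.108 58 [0.5109 0.0784 0.1083] [0.538  0.0948 0.1138]
0.114 1 [0.5242 0.0896 0.1151] [0.5242 0.0896 0.1151]
```

View pics/n2.png

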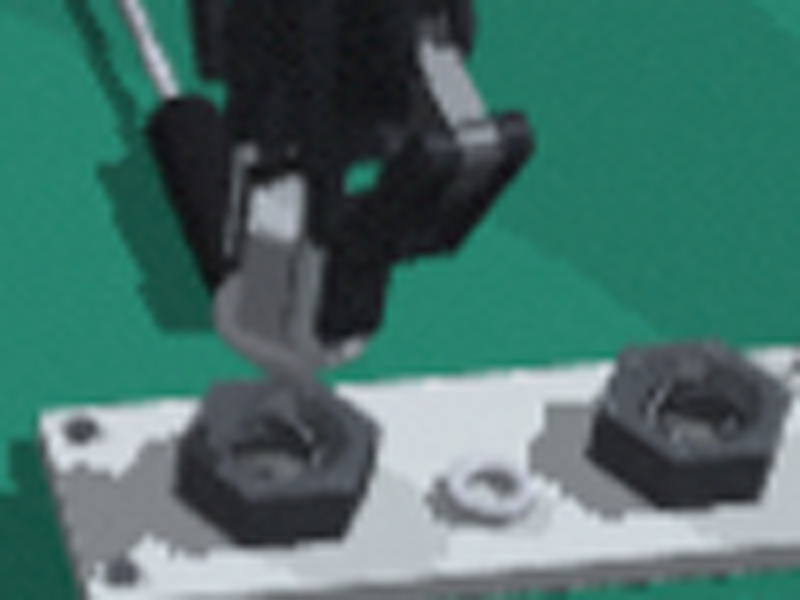

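The closer crop shows the head and collar held upright over nut_2. Next I'll lower it.

Emit:
{"api": "send_rows", "payload": {
  "deltas": "0.0015 -0.0007 0.01 0;0.0015 -0.0007 0.02 0;0.0015 -0.0007 0.027 0;0.0015 -0.0007 0.03 0;0.0015 -0.0007 0.03 0"
}}

```text
t: 5.9
eef_pos: [0.5232, 0.0969, 0.0591]
tool_rot: [-0.0, 0.672, 0.741, -0.001]
contact_force: [0.4, -0.0, -2.6]
gripper_width: 0.317
grasp_force: 59.7
```

Emit:
{"api": "send_rows", "payload": {
  "deltas": "0 0 0.002 0;0 0 0.004 0;0 0 0.004 0;0 0 0.004 0"
}}

```text
t: 6.3
eef_pos: [0.5238, 0.097, 0.056]
tool_rot: [0.0, 0.672, 0.74, 0.0]
contact_force: [-0.1, 0.3, -1.7]
gripper_width: 0.317
grasp_force: 59.7
```

```bash
python3 -c "
from h import *
st();print(bot.get_obs()['torque'])"
```

```text
6.3 [0.5238 0.097  0.056 ] yaw 95.5 q [ 0.01  0.53 -0.39  2.01  0.32  0.66 -0.49] F [-0.1  0.3 -1.7] g 0.317 59.7
[-0.02902632  0.01362832 -0.09262752]
```

Emit:
{"api": "send_rows", "payload": {
  "deltas": "0 0 0.002 0;0 0 0.002 0;0 0 0.002 0"
}}

```text
t: 6.6
eef_pos: [0.524, 0.0972, 0.0543]
tool_rot: [0.0, 0.672, 0.741, 0.0]
contact_force: [-0.4, -0.7, 3.2]
gripper_width: 0.316
grasp_force: 60.5
```

Emit:
{"api": "send_rows", "payload": {
  "deltas": "0 0 0.002 0;0 0 0.002 0;0 0 0.002 0"
}}

```text
t: 6.9
eef_pos: [0.524, 0.0973, 0.0533]
tool_rot: [0.0, 0.672, 0.741, 0.0]
contact_force: [-5.4, -0.7, 14.5]
gripper_width: 0.315
grasp_force: 62.0
```

Emit:
{"api": "send_rows", "payload": {
  "deltas": "0 0 0.002 0;0 0 0.002 0;0 0 0.002 0"
}}

```text
t: 7.2
eef_pos: [0.5238, 0.0974, 0.0524]
tool_rot: [0.001, 0.672, 0.741, -0.0]
contact_force: [-9.2, -1.1, 28.5]
gripper_width: 0.313
grasp_force: 63.7
```

Emit:
{"api": "send_rows", "payload": {
  "deltas": "0 -0.0007 -0.001 8;0 -0.0007 -0.001 16;0 -0.0007 -0.001 24;0 -0.0007 -0.001 32;0 -0.0007 -0.001 32"
}}

```text
t: 7.7
eef_pos: [0.5236, 0.0972, 0.0522]
tool_rot: [0.0, 0.851, 0.525, 0.001]
contact_force: [-2.6, -1.3, 11.9]
gripper_width: 0.314
grasp_force: 61.4
```

```bash
python3 -c "
from h import *
st();print(bot.get_obs()['torque'])"
```

```text
7.7 [0.5236 0.0972 0.0522] yaw 63.3 q [-0.11  0.52 -0.24  2.02  0.2   0.62 -0.95] F [-2.6 -1.3 11.9] g 0.314 61.4
[-0.14121254  0.72489616 -0.21830252]
```

Emit:
{"api": "send_rows", "payload": {
  "deltas": "0 0 0.0005 8;0 0 0.0005 16;0 0 0.0005 24;0 0 0.0005 32;0 0 0.0005 40"
}}

```text
t: 8.2
eef_pos: [0.524, 0.0968, 0.0517]
tool_rot: [0.0, 0.979, 0.202, 0.001]
contact_force: [-2.6, -0.8, 11.3]
gripper_width: 0.317
grasp_force: 62.0
```

```bash
python3 -c "
from h import *
st();print(bot.get_obs()['torque'])"
```

```text
8.2 [0.524  0.0968 0.0517] yaw 23.3 q [-0.25  0.51 -0.06  2.03  0.05  0.6  -1.51] F [-2.6 -0.8 11.3] g 0.317 62.0
[-0.4875144   0.54421091  0.5364848 ]
```

Emit:
{"api": "send_rows", "payload": {
  "deltas": "0 0 0.0005 8;0 0 0.0005 16;0 0 0.0005 24;0 0 0.0005 32;0 0 0.0005 40"
}}

```text
t: 8.7
eef_pos: [0.524, 0.0963, 0.0514]
tool_rot: [0.0, 0.989, -0.145, 0.001]
contact_force: [-3.3, -3.6, 13.0]
gripper_width: 0.316
grasp_force: 62.6
```

```bash
python3 -c "
from h import *
st();print(bot.get_obs()['torque'])"
```

```text
8.7 [0.524  0.0963 0.0514] yaw -16.7 q [-0.4   0.51  0.12  2.04 -0.11  0.59 -2.06] F [-3.3 -3.6 13. ] g 0.316 62.6
[-0.81202506  0.63815115  0.76928167]
```

Emit:
{"api": "send_rows", "payload": {
  "deltas": "0 0 0.0003 8;0 0 0.0003 16;0 0 0.0003 24;0 0 0.0003 30"
}}

```text
t: 9.1
eef_pos: [0.5237, 0.096, 0.0509]
tool_rot: [0.0, 0.918, -0.397, 0.001]
contact_force: [-2.4, -3.4, 15.0]
gripper_width: 0.318
grasp_force: 62.1
```

Emit:
{"api": "send_rows", "payload": {
  "deltas": "0 0 0 -8.5;0 0 0 -17;0 0 0 -25.5;0 0 0 -34;0 0 0 -42"
}}

```text
t: 9.6
eef_pos: [0.524, 0.0964, 0.0506]
tool_rot: [-0.0, 0.999, -0.037, 0.001]
contact_force: [-1.1, -1.6, 9.1]
gripper_width: 0.314
grasp_force: 60.6
```

Emit:
{"api": "send_rows", "payload": {
  "deltas": "0 0 0 -8.5;0 0 0 -17;0 0 0 -25.5;0 0 0 -34;0 0 0 -42"
}}

```text
t: 10.1
eef_pos: [0.5239, 0.097, 0.0513]
tool_rot: [0.0, 0.946, 0.324, 0.001]
contact_force: [-3.6, -0.9, 14.7]
gripper_width: 0.317
grasp_force: 61.6
```

Emit:
{"api": "send_rows", "payload": {
  "deltas": "0 0 0 -8.5;0 0 0 -17;0 0 0 -25.5;0 0 0 -34;0 0 0 -42"
}}

```text
t: 10.6
eef_pos: [0.5233, 0.0973, 0.0508]
tool_rot: [0.0, 0.767, 0.642, 0.0]
contact_force: [-4.2, 0.9, 10.7]
gripper_width: 0.315
grasp_force: 61.0
```

```bash
python3 -c "
from h import *
st();print(bot.get_obs()['torque'])"
```

```text
10.6 [0.5233 0.0973 0.0508] yaw 79.8 q [-0.05  0.53 -0.32  2.02  0.27  0.63 -0.72] F [-4.2  0.9 10.7] g 0.315 61.0
[ 0.05849328  0.94122433 -0.39455872]
```

No descent in about 130° either way, so this is a mismatch. I'll move to nut_1.

Emit:
{"api": "send_rows", "payload": {
  "deltas": "0 0 -0.02 0;0 0 -0.04 0;0 0 -0.045 0;0 0 -0.045 0"
}}

```text
t: 11.0
eef_pos: [0.5234, 0.0969, 0.095]
tool_rot: [0.0, 0.769, 0.64, 0.001]
contact_force: [-0.5, 0.7, -2.6]
gripper_width: 0.317
grasp_force: 71.0
```

```bash
python3 -c "
from h import *
st();go(.5371,.206,.095,radians(105))"
```

```text
11.0 [0.5234 0.0969 0.095 ] yaw 79.5 q [-0.02  0.46 -0.35  2.    0.23  0.72 -0.69] F [-0.5  0.7 -2.6] g 0.317 71.0
shift [ 0.1097 -0.0064  0.    ] spin -25.5 yaw 79.5
```

Emit:
{"api": "send_rows", "payload": {
  "deltas": "0.04 -0.002 0 -8;0.08 -0.004 0 -16;0.11 -0.0064 0 -24;0.11 -0.0064 0 -32;0.11 -0.0064 0 -34"
}}

```text
t: 11.5
eef_pos: [0.5357, 0.2071, 0.0933]
tool_rot: [-0.001, 0.546, 0.838, -0.001]
contact_force: [-0.0, -0.7, -1.2]
gripper_width: 0.312
grasp_force: 70.9
```

Emit:
{"api": "send_rows", "payload": {
  "deltas": "0 0 0.01 0;0 0 0.02 0;0 0 0.02 0;0 0 0.02 0"
}}

```text
t: 11.9
eef_pos: [0.5363, 0.2055, 0.0739]
tool_rot: [-0.0, 0.549, 0.836, -0.001]
contact_force: [0.6, 0.3, -1.4]
gripper_width: 0.311
grasp_force: 70.9
```

```bash
python3 -c "
from h import *
st();go(.5371,.206,.058)"
```

```text
11.9 [0.5363 0.2055 0.0739] yaw 113.4 q [-0.11  0.57 -0.48  1.9   0.37  0.76 -0.38] F [ 0.6  0.3 -1.4] g 0.311 70.9
shift [0.0001 0.001  0.0159] spin 0 yaw 113.4
```

Emit:
{"api": "send_rows", "payload": {
  "deltas": "0 0.0008 0.008 0;0 0.0008 0.016 0;0 0.0008 0.019 0;0 0.0008 0.02 0;0 0.0008 0.02 0"
}}

```text
t: 12.4
eef_pos: [0.538, 0.2069, 0.0579]
tool_rot: [0.001, 0.548, 0.836, 0.0]
contact_force: [-10.5, -5.5, 31.7]
gripper_width: 0.314
grasp_force: 74.3
```

Emit:
{"api": "send_rows", "payload": {
  "deltas": "0 0 0.002 0;0 0 0.002 0;0 0 0.002 0"
}}

```text
t: 12.7
eef_pos: [0.5382, 0.2067, 0.0574]
tool_rot: [0.002, 0.548, 0.836, -0.0]
contact_force: [-14.2, -8.6, 45.7]
gripper_width: 0.311
grasp_force: 76.2
```

```bash
python3 -c "
from h import *
st()"
```

```text
12.7 [0.5382 0.2067 0.0574] yaw 113.5 q [-0.12  0.59 -0.46  1.91  0.39  0.73 -0.4 ] F [-14.2  -8.6  45.7] g 0.311 76.2
```

Emit:
{"api": "send_rows", "payload": {
  "deltas": "0 -0.001 -0.003 8;0 -0.001 -0.0025 16;0 -0.001 -0.0025 24;0 -0.001 -0.0025 32;0 -0.001 -0.0025 40"
}}

```text
t: 13.2
eef_pos: [0.5358, 0.2056, 0.0562]
tool_rot: [0.0, 0.803, 0.596, -0.001]
contact_force: [-7.0, -4.1, 18.4]
gripper_width: 0.312
grasp_force: 72.7
```

```bash
python3 -c "
from h import *
st()"
```

```text
13.2 [0.5358 0.2056 0.0562] yaw 73.2 q [-0.25  0.57 -0.29  1.92  0.24  0.69 -0.98] F [-7.  -4.1 18.4] g 0.312 72.7
```

Emit:
{"api": "send_rows", "payload": {
  "deltas": "0 -0.0005 0 8;0 -0.0005 0 16;0 -0.0005 0 24;0 -0.0005 0 32;0 -0.0005 0 40"
}}

```text
t: 13.7
eef_pos: [0.5358, 0.2064, 0.0578]
tool_rot: [0.0, 0.958, 0.286, -0.0]
contact_force: [-10.1, -4.9, 28.7]
gripper_width: 0.316
grasp_force: 74.0
```

```bash
python3 -c "
from h import *
st()"
```

```text
13.7 [0.5358 0.2064 0.0578] yaw 33.3 q [-0.39  0.55 -0.11  1.93  0.09  0.67 -1.55] F [-10.1  -4.9  28.7] g 0.316 74.0
```

Emit:
{"api": "send_rows", "payload": {
  "deltas": "0 0 -0.001 -8.5;0 0 -0.001 -17;0 0 -0.001 -25.5;0 0 -0.001 -34;0 0 -0.001 -42"
}}

```text
t: 14.2
eef_pos: [0.5372, 0.2058, 0.0571]
tool_rot: [0.001, 0.789, 0.614, 0.001]
contact_force: [0.1, -1.5, 3.6]
gripper_width: 0.314
grasp_force: 70.9
```

```bash
python3 -c "
from h import *
st()"
```

```text
14.2 [0.5372 0.2058 0.0571] yaw 75.8 q [-0.24  0.57 -0.3   1.92  0.25  0.69 -0.94] F [ 0.1 -1.5  3.6] g 0.314 70.9
```

Emit:
{"api": "send_rows", "payload": {
  "deltas": "0 0 0.0015 -8.5;0 0 0.002 -17;0 0 0.0028 -25.5;0 0 0.0035 -34;0 0 0.004 -42"
}}

```text
t: 14.7
eef_pos: [0.5379, 0.2053, 0.0538]
tool_rot: [0.002, 0.517, 0.856, 0.0]
contact_force: [-1.5, -4.1, 12.1]
gripper_width: 0.31
grasp_force: 72.1
```

```bash
python3 -c "
from h import *
st()"
```

```text
14.7 [0.5379 0.2053 0.0538] yaw 117.8 q [-0.11  0.6  -0.48  1.91  0.41  0.73 -0.34] F [-1.5 -4.1 12.1] g 0.31 72.1
```

Descending at the thread pitch, so this spindle is left-handed and so is nut_1. I'll keep following it down.

Emit:
{"api": "send_rows", "payload": {
  "deltas": "0 0 0.0007 -8.5;0 0 0.0014 -17;0 0 0.002 -25.5;0 0 0.0026 -34;0 0 0.0032 -42"
}}

```text
t: 15.2
eef_pos: [0.5371, 0.2052, 0.0514]
tool_rot: [0.001, 0.176, 0.984, -0.001]
contact_force: [-10.9, -8.6, 32.2]
gripper_width: 0.314
grasp_force: 74.4
```

```bash
python3 -c "
from h import *
st()"
```

```text
15.2 [0.5371 0.2052 0.0514] yaw 159.8 q [ 0.02  0.65 -0.65  1.9   0.55  0.78  0.27] F [-10.9  -8.6  32.2] g 0.314 74.4
```

Emit:
{"api": "send_rows", "payload": {
  "deltas": "0.0006 -0.001 -0.0015 -8.5;0.0006 -0.001 -0.0015 -17;0.0006 -0.001 -0.0008 -25.5;0.0006 -0.001 -0.0002 -34;0.0006 -0.001 0 -34"
}}

```text
t: 15.7
eef_pos: [0.5365, 0.2057, 0.051]
tool_rot: [0.001, -0.119, 0.993, -0.0]
contact_force: [-4.9, -5.3, 22.7]
gripper_width: 0.315
grasp_force: 73.9
```

```bash
python3 -c "
from h import *
st()"
```

```text
15.7 [0.5365 0.2057 0.051 ] yaw 193.6 q [ 0.11  0.69 -0.79  1.9   0.66  0.83  0.78] F [-4.9 -5.3 22.7] g 0.315 73.9
```

```bash
python3 -c "
from h import *
st();print(bot.get_obs()['torque'])
p=bot.read_camera('scene');w=cloud(p)
for r in bot.masks_of(p,'screw_a'):
    b=w[r['mask']]; b=b[~np.isnan(b[:,0])]
    m=b.mean(0)
    if abs(m[1]-.205)<.05:
        print(round(r['confidence'],2),len(b))
        for z in np.arange(.03,.09,.004):
            s=b[(b[:,2]>=z)&(b[:,2]<z+.004)]
            if len(s): print(round(z,3),len(s),np.round(s.min(0),4),np.round(s.max(0),4))
cv2.imwrite('pics/n3.png',cv2.resize(p['img'][140:215,370:470],(800,600),interpolation=cv2.INTER_CUBIC)[:,:,::-1])"
```

```text
15.7 [0.5365 0.2057 0.051 ] yaw 193.6 q [ 0.11  0.69 -0.79  1.9   0.66  0.83  0.78] F [-4.9 -5.3 22.7] g 0.315 73.9
[-1.09310152  0.86354986  0.41686209]
0.67 231
0.03 19 [0.5337 0.1862 0.031 ] [0.5559 0.2273 0.0339]
0.034 60 [0.5345 0.1852 0.0341] [0.5562 0.2239 0.0379]
0.038 16 [0.5441 0.1936 0.0382] [0.555  0.2181 0.0419]
0.042 16 [0.5414 0.1871 0.0424] [0.5517 0.2211 0.0456]
0.046 13 [0.5426 0.194  0.0466] [0.5525 0.2196 0.0494]
0.05 11 [0.5433 0.1957 0.05  ] [0.5525 0.2184 0.0539]
0.054 13 [0.5471 0.1971 0.054 ] [0.5527 0.2094 0.0579]
0.058 11 [0.5438 0.1972 0.0583] [0.5521 0.2184 0.0619]
0.062 14 [0.545  0.1966 0.0624] [0.5526 0.217  0.066 ]
0.066 46 [0.5278 0.1972 0.066 ] [0.553 0.218 0.07 ]
0.07 12 [0.5321 0.201  0.07  ] [0.551  0.2154 0.0711]
```

View pics/n3.png

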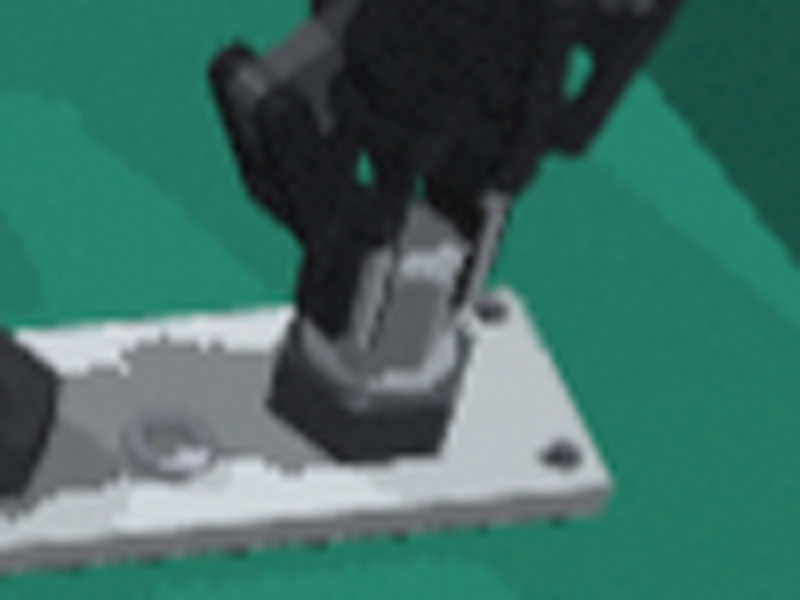

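The crop shows the collar seated on nut_1 at about (390,360), and the head top at about 0.069 agrees with home. Next I'll release and verify.

Emit:
{"api": "send_rows", "payload": {
  "deltas": "0 0 -0.0015 0;0 0 -0.0015 0;0 0 -0.0015 0",
  "claw": 0.6
}}

```text
t: 16.1
eef_pos: [0.535, 0.2056, 0.0501]
tool_rot: [-0.0, -0.118, 0.993, 0.0]
contact_force: [1.3, 0.5, 0.3]
gripper_width: 0.599
grasp_force: 0.0
```

Emit:
{"api": "send_rows", "payload": {
  "deltas": "0 0 -0.03 8;0 0 -0.06 16;-0.03 0 -0.08 24;-0.07 0 -0.08 32;-0.11 0 -0.08 40"
}}

```text
t: 16.6
eef_pos: [0.6436, 0.2315, 0.1313]
tool_rot: [0.001, 0.232, 0.973, 0.0]
contact_force: [0.6, 0.1, 0.4]
gripper_width: 0.599
grasp_force: 0.0
```

```bash
python3 -c "
from h import *
st()
for n in ('top','scene'):
    p=bot.read_camera(n);w=cloud(p)
    for nm,xy in (('A',(.5371,.2055)),('s2',(.562,-.2112))):
        b=blob(w,xy,.012,.055,.085)
        b2=blob(w,xy,.0195,.026,.048)
        print(n,nm,len(b),np.round(np.median(b[b[:,2]>.062],0),4) if len(b) else '',len(b2),np.round(np.median(b2,0),4) if len(b2) else '')
go(.562,-.2112,.11,radians(103))"
```

```text
16.6 [0.6436 0.2315 0.1313] yaw 153.2 q [ 0.    0.69 -0.66  1.59  0.47  1.03  0.31] F [0.6 0.1 0.4] g 0.599 0.0
top A 0  0 
top s2 141 [ 0.562  -0.2115  0.0676] 129 [ 0.5527 -0.2017  0.0346]
scene A 81 [0.5368 0.2054 0.0694] 143 [0.5482 0.1979 0.0368]
scene s2 129 [ 0.5635 -0.2108  0.0687] 202 [ 0.5727 -0.209   0.0357]
shift [-0.1246 -0.4335  0.0202] spin 50.2 yaw 153.2
```

Emit:
{"api": "send_rows", "payload": {
  "deltas": "-0.125 -0.434 0.02 50;-0.125 -0.434 0.02 50;-0.125 -0.434 0.02 50;-0.125 -0.434 0.02 50;-0.125 -0.434 0.02 50"
}}

```text
t: 17.2
eef_pos: [0.5956, -0.0161, 0.1188]
tool_rot: [-0.0, 0.572, 0.821, -0.0]
contact_force: [0.2, -0.6, 0.4]
gripper_width: 0.598
grasp_force: 0.0
```

```bash
python3 -c "
from h import *
st()
go(.562,-.2112,.11,radians(103))"
```

```text
17.2 [ 0.5956 -0.0161  0.1188] yaw 110.3 q [ 0.3   0.53 -0.49  1.83  0.32  0.86  0.  ] F [ 0.2 -0.6  0.4] g 0.598 0.0
shift [-0.1714 -0.0991  0.0088] spin 7.3 yaw 110.3
```

Emit:
{"api": "send_rows", "payload": {
  "deltas": "-0.043 -0.025 0.002 2;-0.086 -0.05 0.004 4;-0.129 -0.075 0.006 7.3;-0.171 -0.099 0.009 7.3;-0.171 -0.099 0.009 7.3"
}}

```text
t: 17.7
eef_pos: [0.5607, -0.2187, 0.109]
tool_rot: [-0.0, 0.625, 0.781, -0.003]
contact_force: [0.0, -0.1, 0.6]
gripper_width: 0.602
grasp_force: 0.0
```

Emit:
{"api": "send_rows", "payload": {
  "deltas": "0 0 0.02 0;0 0 0.04 0;0 0 0.04 0;0 0 0.04 0"
}}

```text
t: 18.1
eef_pos: [0.5639, -0.2086, 0.0702]
tool_rot: [-0.001, 0.62, 0.784, -0.0]
contact_force: [0.6, -0.0, 0.0]
gripper_width: 0.607
grasp_force: 0.0
```

```bash
python3 -c "
from h import *
st()
go(.562,-.2112,.0455,radians(103))"
```

```text
18.1 [ 0.5639 -0.2086  0.0702] yaw 103.3 q [ 0.56  0.6  -0.41  1.84  0.33  0.77  0.2 ] F [ 0.6 -0.   0. ] g 0.607 0.0
shift [-0.0021 -0.0025  0.0247] spin 0.3 yaw 103.3
```

Emit:
{"api": "send_rows", "payload": {
  "deltas": "-0.002 -0.0025 0.01 0.3;-0.002 -0.0025 0.02 0.3;-0.002 -0.0025 0.0245 0.3;-0.002 -0.0025 0.0245 0.3;-0.002 -0.0025 0.0245 0.3"
}}

```text
t: 18.6
eef_pos: [0.5625, -0.2116, 0.0459]
tool_rot: [-0.0, 0.623, 0.782, 0.0]
contact_force: [-0.5, -0.8, 0.6]
gripper_width: 0.6
grasp_force: 0.0
```

Emit:
{"api": "send_rows", "payload": {
  "deltas": "0 0 0 0;0 0 0 0;0 0 0 0;0 0 0 0;0 0 0 0",
  "claw": 0.15,
  "force": 90
}}

```text
t: 19.1
eef_pos: [0.5628, -0.2118, 0.0465]
tool_rot: [0.0, 0.623, 0.782, 0.0]
contact_force: [-0.8, 0.4, 6.3]
gripper_width: 0.315
grasp_force: 89.0
```

Emit:
{"api": "send_rows", "payload": {
  "deltas": "0 0 -0.03 0;0 0 -0.06 0;0.04 0.004 -0.065 0;0.09 0.009 -0.065 0;0.14 0.014 -0.065 0"
}}

```text
t: 19.6
eef_pos: [0.5443, -0.0718, 0.1109]
tool_rot: [0.0, 0.624, 0.782, 0.0]
contact_force: [1.0, 0.4, -1.9]
gripper_width: 0.31
grasp_force: 88.9
```

```bash
python3 -c "
from h import *
st()
go(.5237,.0965,.11,radians(135))"
```

```text
19.6 [ 0.5443 -0.0718  0.1109] yaw 102.9 q [ 0.39  0.47 -0.47  1.94  0.29  0.79 -0.02] F [ 1.   0.4 -1.9] g 0.31 88.9
shift [0.1687 0.0174 0.0009] spin -32.1 yaw 102.9
```

Emit:
{"api": "send_rows", "payload": {
  "deltas": "0.045 0.005 0 -8;0.09 0.01 0 -16;0.13 0.014 0 -24;0.169 0.0174 0 -32;0.169 0.0174 0 -32"
}}

```text
t: 20.1
eef_pos: [0.5222, 0.103, 0.1112]
tool_rot: [-0.001, 0.377, 0.926, 0.002]
contact_force: [-0.1, -0.7, -1.9]
gripper_width: 0.31
grasp_force: 89.0
```

Emit:
{"api": "send_rows", "payload": {
  "deltas": "0 0 0.02 0;0 0 0.035 0;0 0 0.035 0;0 0 0.035 0"
}}

```text
t: 20.5
eef_pos: [0.5234, 0.0954, 0.0754]
tool_rot: [-0.001, 0.383, 0.924, -0.0]
contact_force: [0.1, 0.8, -1.2]
gripper_width: 0.31
grasp_force: 89.0
```

```bash
python3 -c "
from h import *
st()
go(.5237,.0965,.058)"
```

```text
20.5 [0.5234 0.0954 0.0754] yaw 134.9 q [ 0.18  0.54 -0.6   1.99  0.44  0.74  0.1 ] F [ 0.1  0.8 -1.2] g 0.31 89.0
shift [0.0005 0.001  0.0174] spin 0 yaw 134.9
```

Emit:
{"api": "send_rows", "payload": {
  "deltas": "0.0005 0.001 0.01 0;0.0005 0.001 0.016 0;0.0005 0.001 0.0175 0;0.0005 0.001 0.0175 0"
}}

```text
t: 20.9
eef_pos: [0.5239, 0.0969, 0.0581]
tool_rot: [-0.0, 0.383, 0.924, -0.0]
contact_force: [0.7, -0.1, -2.5]
gripper_width: 0.305
grasp_force: 89.0
```

Emit:
{"api": "send_rows", "payload": {
  "deltas": "0 0 0.001 0;0 0 0.002 0;0 0 0.002 0"
}}

```text
t: 21.2
eef_pos: [0.5247, 0.0973, 0.0571]
tool_rot: [0.001, 0.383, 0.924, 0.0]
contact_force: [-0.8, 0.1, 3.7]
gripper_width: 0.311
grasp_force: 90.0
```

```bash
python3 -c "
from h import *
st()"
```

```text
21.2 [0.5247 0.0973 0.0571] yaw 135.0 q [ 0.16  0.57 -0.58  2.    0.47  0.71  0.07] F [-0.8  0.1  3.7] g 0.311 90.0
```

Contact. I'll turn it clockwise while following it down.

Emit:
{"api": "send_rows", "payload": {
  "deltas": "0 -0.0005 0.001 8;0 -0.0005 0.0015 16;0 -0.0005 0.0022 24;0 -0.0005 0.0028 32;0 -0.0005 0.0035 40"
}}

```text
t: 21.7
eef_pos: [0.5234, 0.0965, 0.0547]
tool_rot: [0.0, 0.678, 0.735, -0.001]
contact_force: [-9.5, -3.1, 28.3]
gripper_width: 0.31
grasp_force: 92.6
```

```bash
python3 -c "
from h import *
st()"
```

```text
21.7 [0.5234 0.0965 0.0547] yaw 94.7 q [ 0.02  0.53 -0.4   2.01  0.33  0.66 -0.52] F [-9.5 -3.1 28.3] g 0.31 92.6
```

Emit:
{"api": "send_rows", "payload": {
  "deltas": "0 -0.0007 0 8;0 -0.0007 0 16;0 -0.0007 0.0004 24;0 -0.0007 0.001 32;0 -0.0007 0.0016 40"
}}

```text
t: 22.2
eef_pos: [0.5232, 0.0966, 0.0527]
tool_rot: [0.0, 0.888, 0.459, 0.0]
contact_force: [-4.0, -0.9, 14.1]
gripper_width: 0.307
grasp_force: 91.1
```

```bash
python3 -c "
from h import *
st()"
```

```text
22.2 [0.5232 0.0966 0.0527] yaw 54.6 q [-0.12  0.51 -0.23  2.03  0.19  0.62 -1.09] F [-4.  -0.9 14.1] g 0.307 91.1
```

Emit:
{"api": "send_rows", "payload": {
  "deltas": "0 0 0.0006 8;0 0 0.0012 16;0 0 0.0018 24;0 0 0.0024 32;0 0 0.003 40"
}}

```text
t: 22.7
eef_pos: [0.5231, 0.0966, 0.0496]
tool_rot: [0.0, 0.992, 0.127, 0.0]
contact_force: [-4.9, -1.9, 14.0]
gripper_width: 0.311
grasp_force: 91.1
```

```bash
python3 -c "
from h import *
st()"
```

```text
22.7 [0.5231 0.0966 0.0496] yaw 14.6 q [-0.26  0.51 -0.05  2.04  0.04  0.6  -1.65] F [-4.9 -1.9 14. ] g 0.311 91.1
```

Emit:
{"api": "send_rows", "payload": {
  "deltas": "0 0 0.0005 8;0 0 0.001 16;0 0 0.001 24;0 0 0.001 30"
}}

```text
t: 23.1
eef_pos: [0.5236, 0.097, 0.0484]
tool_rot: [-0.0, 0.991, -0.133, 0.001]
contact_force: [-3.4, -0.9, 9.6]
gripper_width: 0.309
grasp_force: 90.5
```

```bash
python3 -c "
from h import *
st();print(bot.get_obs()['torque'])"
```

```text
23.1 [0.5236 0.097  0.0484] yaw -15.3 q [-0.37  0.51  0.09  2.04 -0.08  0.59 -2.06] F [-3.4 -0.9  9.6] g 0.309 90.5
[-0.17898879  0.70027063  0.15464212]
```

Emit:
{"api": "send_rows", "payload": {
  "deltas": "0 0 0.0005 8;0 0 0.001 16;0 0 0.001 20;0 0 0.001 20"
}}

```text
t: 23.5
eef_pos: [0.5232, 0.0966, 0.0482]
tool_rot: [-0.0, 0.954, -0.301, 0.0]
contact_force: [-7.4, -2.4, 21.7]
gripper_width: 0.312
grasp_force: 92.1
```

```bash
python3 -c "
from h import *
st();print(bot.get_obs()['torque'])"
```

```text
23.5 [0.5232 0.0966 0.0482] yaw -35.1 q [-0.44  0.52  0.18  2.05 -0.16  0.59 -2.33] F [-7.4 -2.4 21.7] g 0.312 92.1
[-0.52665917  1.49644897 -0.07108321]
```

Firm stop at the home height. I'll release, retreat and inspect.

Emit:
{"api": "send_rows", "payload": {
  "deltas": "0 0 -0.0018 0;0 0 -0.0018 0;0 0 -0.0018 0;0 0 -0.0018 0",
  "claw": 0.6
}}

```text
t: 23.9
eef_pos: [0.523, 0.0966, 0.0479]
tool_rot: [0.0, 0.954, -0.301, -0.0]
contact_force: [-0.3, -0.2, -0.8]
gripper_width: 0.605
grasp_force: 0.0
```

Emit:
{"api": "send_rows", "payload": {
  "deltas": "0 0 -0.03 -8;0 0 -0.06 -16;0 0.04 -0.1 -24;0 0.09 -0.1 -32;0 0.14 -0.1 -40"
}}

```text
t: 24.4
eef_pos: [0.4457, -0.0149, 0.1493]
tool_rot: [-0.0, 0.999, 0.047, 0.002]
contact_force: [-0.1, -0.7, -0.8]
gripper_width: 0.601
grasp_force: 0.0
```

Emit:
{"api": "send_rows", "payload": {
  "deltas": "0 0 -0.05 -8;0 0 -0.05 -16;0 0 -0.05 -16"
}}

```text
t: 24.7
eef_pos: [0.4459, -0.0145, 0.199]
tool_rot: [0.0, 0.983, 0.182, 0.001]
contact_force: [-0.9, -0.4, 0.0]
gripper_width: 0.601
grasp_force: 0.0
```

```bash
python3 -c "
from h import *
st()
for n in ('top','scene'):
    p=bot.read_camera(n);w=cloud(p)
    for nm,xy in (('A',(.5371,.2055)),('B',(.5238,.0965)),('pin',(.5882,-.2902))):
        b=blob(w,xy,.012,.045,.085)
        b2=blob(w,xy,.0195,.026,.048)
        print(n,nm,len(b),np.round(np.percentile(b[:,2],80),4) if len(b) else '',len(b2),np.round(np.median(b2,0),4) if len(b2) else '')
    a=blob(w,(.53,.151),.014,.014,.03);print('washer',len(a),a.mean(0) if len(a) else '')
    if n=='top': T=p['img'][160:260,120:290]
c=cv2.resize(p['img'][140:230,320:460],(520,334),interpolation=cv2.INTER_CUBIC)
t=cv2.resize(T,(520,260),interpolation=cv2.INTER_CUBIC)
cv2.imwrite('pics/e1.png',np.vstack([c,t])[:,:,::-1])"
```

```text
24.7 [ 0.4459 -0.0145  0.199 ] yaw 21.0 q [-0.15  0.15  0.05  2.13 -0.01  0.87 -1.3 ] F [-0.9 -0.4  0. ] g 0.601 0.0
top A 148 0.0713 133 [0.5296 0.1951 0.0368]
top B 71 0.0713 34 [0.5346 0.0848 0.0364]
top pin 127 0.0555 222 [ 0.5829 -0.2832  0.0342]
washer 55 [0.53403547 0.15119732 0.01712709]
scene A 83 0.0702 137 [0.5486 0.1977 0.0368]
scene B 77 0.0699 144 [0.5358 0.0919 0.0365]
scene pin 145 0.0555 260 [ 0.596  -0.2883  0.0347]
washer 29 [0.5345449  0.14966619 0.01711069]
```

View pics/e1.png

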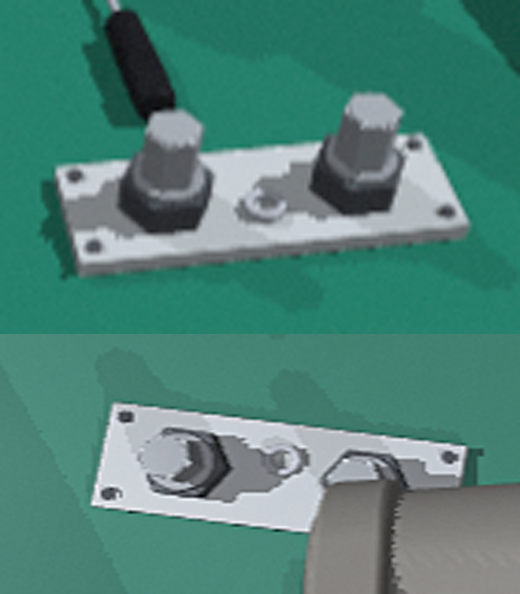

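The final picture shows both spindles upright with their collars on the nuts, at (175,190) and (358,170). Their heights match (collar tops about 36.5 mm, home being 36), and the washer and screwdriver are undisturbed.

```bash
python3 -c "
from station import bot
print(bot.hand_in())"
```

```text
the job is handed in; nothing more can be done
None
```

Both spindles are upright and screwed fully home, the left-handed one in nut_1 and the right-handed one in nut_2; I never touched the pin or other loose items, and the job was handed in at about 25 s with no verdict shown.

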